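# Lock the keeper and hold the bonding tweezers at the marked gap

### The job

On the green bonding stand, turn the orange-handled turnbutton fully home so that its brass wing lies across the red keeper frame. Only then squeeze the clamped sprung tweezers by their blue finger pads until each tip stands over its own yellow line on the black gauge plate, without pinching the tips far past the lines, and hold that gap steady for at least 2 seconds so that a bush could be set between the tips. Leave the sensor housings and the steel ring beside the stand where they are, and finish while still holding the tweezers squeezed at the lines.

Things in the scene. Friction and masses are not known exactly. Their poses are not given: they have to be found in the camera images.
- stand: Bonding stand, fixed to the bench: green base plate 260 x 150 x 12 mm. Origin on the bench, 5 mm to +x of the base's centre. x runs along the tweezers from heel to tips, y across them to the left blade, z up. In this frame (mm): tweezers' heel hinge x -70, finger pads x 15, tips x 90, all at height 50; turnbutton pivot x -83, y 50. Nothing on it is higher than 95.
- finger_pads (a point): Midway between the tweezers' two blue, white-ribbed finger pads, 50 mm above the bench: squeeze here, closing along the stand's y. Fixed to the stand. Each pad is 28 mm long, 16 mm high (42 to 58 above the bench), 5 mm thick. Over their outer faces: about 49 mm free, about 36 mm with the tips on the lines. Below is free space down to the base plate, 12 mm above the bench.
- blade_left: Left (+y) steel blade of the tweezers, 3 mm thick, 8 mm high, 160 mm from heel hinge to tip; origin on the hinge, axes as the stand's when free. Turns about the vertical up to 0.115 rad inwards, sprung outwards. The tip moves 1.9 times as far as the pad: 12 mm from free to its line, taking about 6 N on the pad (2 N at the start).
- blade_right: Right (-y) blade, the mirror image of the left one, with its own hinge and spring of the same strength.
- tip_left (a point): Tip of the left blade, on the blade's centre line, 50 mm above the bench. The free tips stand 40 mm apart.
- tip_right (a point): Tip of the right blade, likewise.
- line_left (a point): Yellow line for the left tip, on the black gauge plate under the tips (top 38 mm above the bench, 50 x 64 mm): 46 mm long along the stand's x, 3 mm wide. This point is on its centre line, straight below where the tip must stand; axes as the stand's. The two lines are 16 mm apart, centre to centre, 8 mm either side of the stand's x axis.
- line_right (a point): Yellow line for the right tip, likewise.
- button (a joint): Turnbutton angle, rad: 0 = fully home on its stop, brass wing across the red keeper frame (pointing along the stand's -y). It grows as the wing swings away clockwise seen from above, pointing along -x at 1.57 (limit 1.6). To secure, turn counterclockwise seen from above. It stays where left (friction 0.06 N m).
- button_grip (a point): On the turnbutton's upright axis, 86 mm above the bench, the height to grip. The orange rib centred here is 36 mm long along the wing, 12 mm wide, 69 to 95 mm above the bench. The brass wing under it (63 to 69 mm high, 14 mm wide) reaches 42 mm out from the axis on one side.
- button_wing (a point): Point on the upper face of the brass wing, 36 mm out from the turnbutton's axis; it turns with it.
- keeper (a joint): Hinge of the red keeper frame (72 x 68 x 6 mm, upper face 61 mm above the bench) over the tweezers' heel, rad: 0 = shut as it starts; it grows as it lifts. Leave it shut.
- housing_a: Bystander: round sensor housing, steel foot 66 mm across, black ring 54 mm across on top, 34 mm tall overall; origin at the centre of its underside. Stands on the -y side of the stand.
- housing_b: Bystander: round sensor housing, steel foot 66 mm across, black ring 54 mm across on top, 34 mm tall overall; origin at the centre of its underside. Stands on the +y side of the stand.
- spacer_ring: Bystander: steel ring, 44 mm across, 18 mm tall, on the -y side of the stand; origin at the centre of its underside.

How it is judged:
On the way, in this order (a step that is already met when the one before it is completed fails the run):
1. the turnbutton is home across the keeper frame (value of joint button below 0.2 rad and value of joint keeper below 0.08 rad), for 0.2 s.
2. the fingers squeeze both blades and each tip is held still over its line for 2 s (y of tip_left in the frame of line_left between -0.003 and 0.003 m and contact force between the fingers and blade_left above 1 N and angular speed of each of blade_left, blade_right below 0.05 rad/s and y of tip_right in the frame of line_right between -0.003 and 0.003 m and contact force between the fingers and blade_right above 1 N), for 2 s.
At the end, for the whole second after the job is handed in: The turnbutton is within 0.2 rad of home, the keeper frame is shut, the fingers press on both blades (over 1 N each), and both blades are still with each tip within 3 mm sideways of the centre of its line (all of step 1 and all of step 2); the arm keeps its last pose, push and grip.
It fails at once if the tweezers are squeezed (tips under 30 mm apart) before the turnbutton is home (horizontal distance between tip_left and tip_right below 0.03 m and value of joint button above 0.25 rad).
It fails at once if the tips are pinched far past the lines (under 7 mm apart) (horizontal distance between tip_left and tip_right below 0.007 m).
It fails at once if the keeper frame is lifted (value of joint keeper above 0.25 rad).
It fails at once if a housing or the ring beside the stand is moved more than 25 mm (distance of any of housing_a, housing_b, spacer_ring from where it was at the start of the episode above 0.025 m).
It also fails if it takes over 51 s, if anything falls off the work surface, if the arm or the gripper's body presses on something with over 40 N, if the wrist force passes 120 N, or if a joint passes its speed limit or range.

### The arm

A 7-joint arm with a two-finger parallel gripper is mounted at the origin on the work surface. World frame = base frame: x ahead of the robot, y to its left, z up, the work surface at z = 0. Lengths are in m, angles in rad, forces in N, time in s.
With the tool pointing down it reaches from about 0.425 to 0.95 m from the base axis. Payload 4.7 kg.
Tool frame: the origin (TCP) lies midway between the tips of the shut fingers; the grasp point (between the pads) lies 19 mm behind it (arm.tcp_to_grasp is the z of the grasp point in the tool frame, in m); z points along the fingers, y is the line along which they close (so a half turn about z gives the same grasp; the last joint's range is limited). The gripper opens to 85 mm and grips with 20 to 120 N. Pads are 22 mm wide; open, the fingers measure 114 mm over their backs; the gripper's body (76 mm by 85 mm) begins 54 mm behind the grasp point. The pads swing forward as they close: fully open they stand 13 mm farther back than shut.
Start: joints at [1.232, 0.469, -0.049, 1.532, 0.024, 1.141, -0.082], TCP at [0.206, -0.643, 0.193] pointing down, gripper open.
Joint ranges: [-2.59, 2.59], [-0.33, 1.99], [-1.39, 1.29], [0.1, 2.45], [-1.04, 4.18], [0.21, 1.99], [-2.66, 2.66]. Speed limits (rad/s): [2.57, 2.57, 3.14, 3.14, 3.14, 3.14, 3.14].

### API

Orientations are given as a unit quaternion [x, y, z, w].
In Python, from workcell import arm, get_image, order, trace gives the robot as it stands.
- The arm moves only by the tool drive_tool, never from a script. Its argument "plan" is one flat list of numbers, 7 for each row, row after row: the turn, a rotation vector about the tool's x, y, z in rad, then the shift along the tool's x, y, z in cm, then the opening, from 0 (shut) to 1 (fully open). A call has 1 to 20 rows; each row is the pose to reach, as a shift and turn from the pose commanded when the call began, along the tool's axes at that moment; what a row does not reach only later rows make up. A row lasts 1/12 s, in which the tool goes at most 41.7 mm and 7.16 degrees, less where a joint would pass 70% of its speed; a pose out of reach is approached as far as the arm can. A call with a gripper value outside its range is refused whole. The fingers move at their own pace and stop on an object; "force" is the grip in N (left out, the last holds). Time passes only in rows, so rows that repeat a pose let the fingers close. It gives the time, the measured TCP pose, the force, the opening and the grip force at its end, in the units of the state.
- arm.state(): the state, without advancing time (a new reading comes with each control period).
- get_image(name): name is "side" or "top"; returns a dict with "pixels" (400x640x3 uint8, red, green, blue), "intrinsics" (3x3 intrinsics, pixels), "world_from_camera" (4x4, takes a point from camera to world coordinates). Camera axes: x right, y down, z forward; pixel columns grow to the right and rows downward; lengths in m; the calibration is good to about 2 mm. A picture is of the moment at which its call begins. There is no depth.
- order.job_done(): hands the job in; it is judged then, once.
Trained networks look in the newest picture that a camera, given by its name, has taken for a name from the list of things; names that differ only in an ending like _2 or _b are one class to them, and where a whole thing is asked for, a point or a joint stands for the part that bears it (a point fixed in the world has none). Each returns a list of dicts, best first, with "conf" (0 to 1); they miss things now and then, are a little off and sometimes report something else, mostly with a low value. They report only what shows in the picture. A call takes as long as a camera call.
- trace(camera, target): "pixels" (400x640 bool, what is visible of it) and "extent" ([left, top, right, bottom] in pixels, round what is visible of it).
The state is a dict: "time_s": time; "q": joint angles; "joint_vel": joint speeds; "joint_torque": joint torques, N m; "tool_pos": TCP position; "tool_rot": TCP orientation; "wrist_force": force on the tool from outside, world axes, zero at the start; "wrist_torque": the same for the moment, N m; "width": finger opening in m; "finger_force": force on a finger pad.
Only numpy, scipy, OpenCV 4.12 (cv2) and the standard library are available. Lean on these libraries where they do the work, as an engineer would, in place of code of your own. Each camera call takes 0.05 s, during which the arm holds its last target. There are 200 camera calls.

## Working session

There is one attempt and no reset: what is moved stays moved. The work goes in short steps, Python scripts to look and compute and a tool call to move; the robot and the scene stay as the last step left them, time stands still between calls to the robot, and variables do not carry over. Pictures are saved under pics/ and viewed, at most 10 in all, crops included, and the job is handed in when it is done.

Besides the shell and the picture viewer there is one more tool, called after ">>>" by a JSON object that holds its "fn" and its "kwargs", one argument or row to a line. drive_tool: Moves the arm, as the interface text tells. Its arguments: {"type":"object","properties":{"plan":{"type":"array"},"force":{"type":"number"}},"required":["plan"]}

```bash
mkdir -p pics; ls; python3 - <<'E'
from workcell import arm,get_image,trace
import cv2,numpy as np
s=arm.state(); print({k:np.round(v,3) for k,v in s.items()}, arm.tcp_to_grasp)
for n in("top","side"):
    im=get_image(n); cv2.imwrite(f"pics/{n}0.png",im["pixels"][:,:,::-1])
    print(n,im["intrinsics"].round(1).tolist(),im["world_from_camera"].round(4).tolist())
    for t in("stand","blade_left","button","keeper","finger_pads","housing_a","spacer_ring"):
        try:
            for d in trace(n,t)[:3]: 
                ys,xs=np.nonzero(d["pixels"]); print(n,t,round(d["conf"],2),np.round(d["extent"]).tolist(),xs.mean().round(1),ys.mean().round(1))
        except Exception as e: print(n,t,e)
E
```

```text
pics
{'time_s': np.float64(0.0), 'q': array([ 1.232,  0.469, -0.049,  1.534,  0.024,  1.141, -0.082]), 'joint_vel': array([-0.001,  0.   ,  0.   , -0.   ,  0.001,  0.   , -0.   ]), 'joint_torque': array([ 0.0000e+00, -5.1030e+01, -4.6000e-02, -2.3771e+01,  1.1000e-02,
        7.0000e-03, -0.0000e+00]), 'tool_pos': array([ 0.206, -0.642,  0.191]), 'tool_rot': array([ 0.988,  0.154, -0.   , -0.001]), 'wrist_force': array([-0.07 , -0.505,  0.541]), 'wrist_torque': array([ 0.045, -0.035,  0.037]), 'finger_force': np.float64(0.0), 'width': np.float64(0.085)} -0.0187
top [[478.4, 0.0, 306.6], [0.0, 478.4, 196.2], [0.0, 0.0, 1.0]] [[-0.0305, -0.993, 0.1137, 0.4637], [-0.9995, 0.03, -0.0062, 0.0682], [0.0027, -0.1139, -0.9935, 1.0249], [0.0, 0.0, 0.0, 1.0]]
top stand 0.71 [251.0, 135.0, 340.0, 265.0] 295.1 198.1
top blade_left 0.63 [290.0, 182.0, 285.0, 189.0] 285.6 185.0
top button 0.73 [256.0, 220.0, 270.0, 251.0] 264.6 235.0
top button 0.69 [224.0, 133.0, 253.0, 164.0] 239.5 150.4
top keeper 0.75 [272.0, 213.0, 310.0, 253.0] 289.2 231.8
top keeper 0.23 [348.0, 165.0, 379.0, 197.0] 362.1 1
[... 413 characters left out ...]
201.9], [0.0, 0.0, 1.0]] [[-0.9862, -0.1092, 0.1248, 0.4779], [-0.1654, 0.6005, -0.7824, 0.7173], [0.0105, -0.7922, -0.6102, 0.6058], [0.0, 0.0, 0.0, 1.0]]
side stand 0.96 [251.0, 206.0, 398.0, 290.0] 329.4 246.4
side blade_left 0.53 [280.0, 224.0, 344.0, 235.0] 312.1 231.4
side button 0.86 [349.0, 232.0, 385.0, 256.0] 364.3 244.3
side keeper 0.78 [348.0, 220.0, 389.0, 249.0] 368.0 230.2
side finger_pads 0.7 [346.0, 219.0, 389.0, 247.0] 367.6 230.2
side finger_pads 0.56 [252.0, 210.0, 399.0, 288.0] 329.4 246.3
side housing_a 0.93 [310.0, 183.0, 342.0, 209.0] 324.6 196.7
side housing_a 0.92 [239.0, 259.0, 277.0, 296.0] 257.5 278.9
side spacer_ring 0.51 [376.0, 203.0, 395.0, 220.0] 384.0 210.7
```

```bash
python3 - <<'E'
import cv2
a=cv2.imread("pics/top0.png")[115:285,200:400]; b=cv2.imread("pics/side0.png")[170:310,225:425]
cv2.imwrite("pics/t0c.png",cv2.resize(a,None,fx=3.5,fy=3.5,interpolation=cv2.INTER_CUBIC))
cv2.imwrite("pics/s0c.png",cv2.resize(b,None,fx=4,fy=4,interpolation=cv2.INTER_CUBIC))
E
```

```text
(no output)
```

View pics/t0c.png

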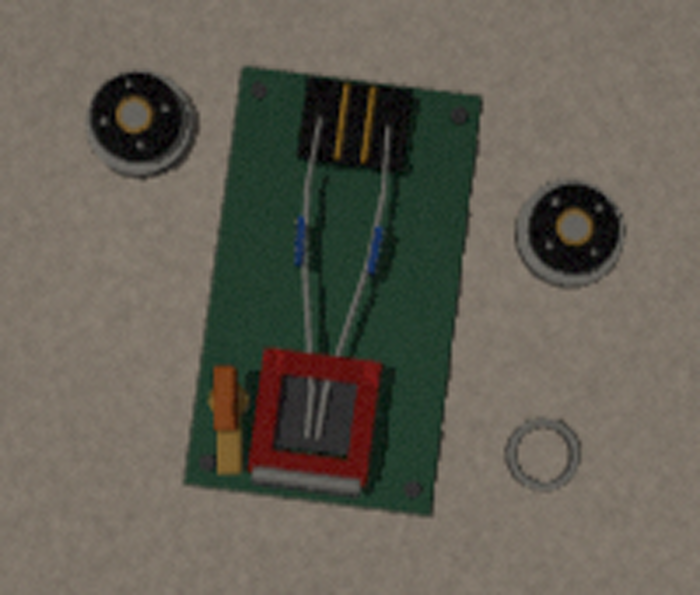

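View pics/s0c.png

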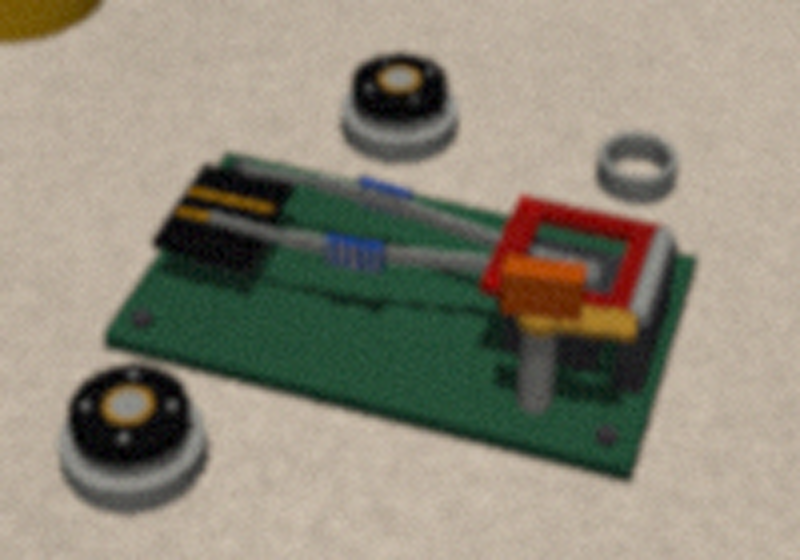

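The top view (crop px) shows the stand with its tips towards +x world (up in the image). The plate corners are near (243,66), (482,96), (432,515) and (185,485). The wing points along the stand's -x, with the rib at (225,398). The side view agrees. Next I rectify both images to the plate plane and fit the rectangle.

```bash
cat >h.py <<'E'
import numpy as np,cv2
from workcell import arm,get_image,trace
def plane(im,uv,z):
    T=im["world_from_camera"];d=np.c_[np.atleast_2d(uv),np.ones(len(np.atleast_2d(uv)))]@np.linalg.inv(im["intrinsics"]).T@T[:3,:3].T
    o=T[:3,3]; return (o+d*((z-o[2])/d[:,2])[:,None])[:,:2]
def mask(im,lo,hi,roi=None):
    hsv=cv2.cvtColor(im["pixels"],cv2.COLOR_RGB2HSV); m=cv2.inRange(hsv,lo,hi)
    if roi is not None:
        r=np.zeros_like(m);x0,y0,x1,y1=roi;r[y0:y1,x0:x1]=1;m=m*r
    return m
def big(m):
    n,l,s,c=cv2.connectedComponentsWithStats(m); i=1+np.argmax(s[1:,4]); return l==i
E
python3 - <<'E'
from h import *
for n,roi in(("top",(240,120,350,275)),("side",(240,200,405,295))):
    im=get_image(n); m=big(mask(im,(40,60,20),(95,255,255),roi))
    ys,xs=np.nonzero(m); P=plane(im,np.c_[xs,ys],0.012)
    r=cv2.minAreaRect((P*1000).astype(np.float32)); print(n,r)
    c=np.array(r[0])/1000; (w,h),a=r[1],r[2]; yaw=np.radians(a if w>h else a-90)
    if np.cos(yaw)<0: yaw+=np.pi
    ex=np.array([np.cos(yaw),np.sin(yaw)]);ey=np.array([-ex[1],ex[0]]); o=c-.005*ex
    print("yaw",yaw,"o",o)
    f=lambda p:np.c_[(p-o)@ex,(p-o)@ey]*1000
    for nm,lo,hi,z in(("orange",(6,150,60),(14,255,255),.095),("blue",(105,120,50),(125,255,255),.056),("yellow",(18,120,60),(28,255,255),.038),("wing",(18,100,60),(28,255,255),.069)):
        mm=mask(im,lo,hi,roi);k,l,s,cc=cv2.connectedComponentsWithStats(mm)
        for i in range(1,k):
            if s[i,4]>8: print(n,nm,s[i],f(plane(im,cc[i],z)).round(1))
    hs=trace(n,"housing_a")[:2]+trace(n,"spacer_ring")[:1]
    for d in hs:
        ys,xs=np.nonzero(d["pixels"]);print(f(plane(im,[xs.mean(),ys.mean()],.017)).round())
E
```

```text
top ((579.4486694335938, 85.91804504394531), (148.21343994140625, 257.2894287109375), 80.94642639160156)
yaw -0.15801466853821647 o [0.57451096 0.08670483]
top orange [261 220   7  18 109] [[-73.9  50.3]]
top blue [284 177   3  14  26] [[24.5 22.6]]
top blue [305 180   4  13  26] [[ 24.7 -21.2]]
top yellow [295 139   5  21  37] [[102.2   8.5]]
top yellow [303 140   4  22  37] [[101.3  -7.5]]
top yellow [240 143   4  10  14] [[ 91.1 125.3]]
top yellow [268 228   3   4   9] [[-71.8  44.2]]
top yellow [262 238   7  13  85] [[-102.1   48.5]]
top wing [295 139   5  21  37] [[95.6  7.1]]
top wing [303 140   4  22  37] [[94.8 -8.4]]
top wing [240 143   4  10  15] [[ 84.5 120.2]]
top wing [268 228   3   4   9] [[-72.9  41.7]]
top wing [262 238   7  13  89] [[-102.8   45.7]]
[[  55. -137.]]
[[ 89. 132.]]
[[ 89. 131.]]
side ((579.435791015625, 92.64822387695312), (150.8921661376953, 258.9510192871094), 81.4130859375)
yaw -0.14986992297642715 o [0.57449184 0.09339477]
side orange [349 233  33  17 311] [[-75.4  57.4]]
side blue [316 215  10   4  14] [[ 25.2 -28.6]]
side blue [307 228  14   6  42] [[25.3 14.2]]
side yellow [273 216  20   7  60] [[101.7 -16.3]]
side yellow [269 222   8   4  22] [[1.149e+02 1.000e-01]]
side yellow [354 247  31   9 148] [[-88.6  15.3]]
side yellow [250 266  14  11  54] [[ 90.3 128.1]]
side wing [273 216  20   7  60] [[85.8 17.5]]
side wing [268 222  10   4  25] [[98.1 33. ]]
side wing [354 247  31   9 152] [[-94.   47.5]]
side wing [250 266  14  11  62] [[ 75.2 154.3]]
[[  55. -144.]]
[[ 90. 129.]]
[[ -82. -135.]]
```

```bash
cat >>h.py <<'E'
from scipy.spatial.transform import Rotation as R
YAW=-.155; ex=np.array([np.cos(YAW),np.sin(YAW)]);ey=np.array([-ex[1],ex[0]])
O=np.array([.5794,.0863])+.005*ex
BTN=O-.083*ex+.05*ey; PAD=O+.015*ex
def go(p,z,yaw):  # shift in tool axes (cm) and tool-z turn for tool x at world yaw
    s=arm.state(); r=R.from_quat(s["tool_rot"]); X=r.as_matrix()[:,0]
    d=(np.r_[p,z]-s["tool_pos"]); t=R.from_quat([np.cos(yaw/2),np.sin(yaw/2),0,0])
    print("t",s["time_s"].round(2),"turn",(r.inv()*t).as_rotvec().round(3),"shift cm",(r.inv().apply(d)*100).round(2),"q",s["q"].round(2),"yaw",np.arctan2(X[1],X[0]).round(3))
E
python3 - <<'E'
from h import *
print(BTN,PAD); go(np.array([.55,-.2]),.25,YAW); go(BTN,.2,YAW)
E
```

```text
[0.51005411 0.14774222] [0.59916023 0.0832124 ]Traceback (most recent call last):
  File "<stdin>", line 2, in <module>
  File "h.py", line 20, in go
    print("t",s["time_s"].round(2),"turn",(r.inv()*t).as_rotvec().round(3),"shift cm",(r.inv().apply(d)*100).round(2),"q",s["q"].round(2),"yaw",np.arctan2(X[1],X[0]).round(3))
              ^^^^^^^^^^^^^^^^^
AttributeError: 'float' object has no attribute 'round'
```

```bash
sed -i 's/s\["time_s"\].round(2)/s["time_s"]/' h.py
python3 - <<'E'
from h import *
go(np.array([.55,-.2]),.25,YAW); go(BTN,.2,YAW)
E
```

```text
t 1.1 turn [ 0.    -0.     0.465] shift cm [ 46.28 -31.69  -5.75] q [ 1.23  0.47 -0.05  1.53  0.02  1.14 -0.08] yaw 0.31
t 1.1 turn [ 0.    -0.     0.465] shift cm [ 53.08 -66.02  -0.75] q [ 1.23  0.47 -0.05  1.53  0.02  1.14 -0.08] yaw 0.31
```

>>> {"fn": "drive_tool", "kwargs": {
  "plan": [0,0,0.12,3.5,-2.5,-2,1,0,0,0.24,7,-5,-4,1,0,0,0.36,10,-7,-6,1,0,0,0.465,46.3,-31.7,-6,1,0,0,0.465,46.3,-31.7,-6,1,0,0,0.465,46.3,-31.7,-6,1,0,0,0.465,46.3,-31.7,-6,1,0,0,0.465,46.3,-31.7,-6,1,0,0,0.465,46.3,-31.7,-6,1,0,0,0.465,46.3,-31.7,-6,1,0,0,0.465,46.3,-31.7,-6,1,0,0,0.465,46.3,-31.7,-6,1,0,0,0.465,46.3,-31.7,-6,1,0,0,0.465,46.3,-31.7,-6,1,0,0,0.465,53,-66,-1,1,0,0,0.465,53,-66,-1,1,0,0,0.465,53,-66,-1,1,0,0,0.465,53,-66,-1,1,0,0,0.465,53,-66,-1,1,0,0,0.465,53,-66,-1,1],
  "force": 30
}}

```text
time_s: 2.77
tool_pos: [0.5208, 0.0478, 0.2172]
tool_rot: [0.997, -0.078, 0.0, 0.0]
wrist_force: [1.1, 0.7, -0.4]
width: 0.0856
finger_force: 0.0
```

```bash
python3 - <<'E'
from h import *
go(BTN,.14,YAW)
E
```

```text
t 2.7667 turn [ 0.    -0.001 -0.   ] shift cm [-2.61 -9.71  7.72] q [ 0.14  0.22 -0.36  1.84  0.09  1.09 -1.99] yaw -0.155
```

>>> {"fn": "drive_tool", "kwargs": {
  "plan": [0,0,0,-2.6,-9.7,4,1,0,0,0,-2.6,-9.7,4,1,0,0,0,-2.6,-9.7,6,1,0,0,0,-2.6,-9.7,6,1,0,0,0,-2.6,-9.7,6,1,0,0,0,-2.6,-9.7,6,1]
}}

```text
time_s: 3.27
tool_pos: [0.5112, 0.1451, 0.1574]
tool_rot: [0.997, -0.078, 0.0, 0.0]
wrist_force: [-0.1, -1.0, -0.6]
width: 0.0853
finger_force: 0.0
```

```bash
python3 - <<'E'
from h import *
go(BTN,.072,YAW)
for n in("top","side"): cv2.imwrite(f"pics/{n}1.png",get_image(n)["pixels"][:,:,::-1])
a=cv2.imread("pics/side1.png")[100:300,225:425];b=cv2.imread("pics/top1.png")[150:350,190:390]
cv2.imwrite("pics/c1.png",cv2.resize(np.hstack([a,b]),None,fx=2,fy=2))
E
```

```text
t 3.2667 turn [ 0.    -0.001 -0.001] shift cm [-0.16 -0.25  8.54] q [-0.02  0.3  -0.41  1.9   0.14  0.97 -2.22] yaw -0.156
```

View pics/c1.png

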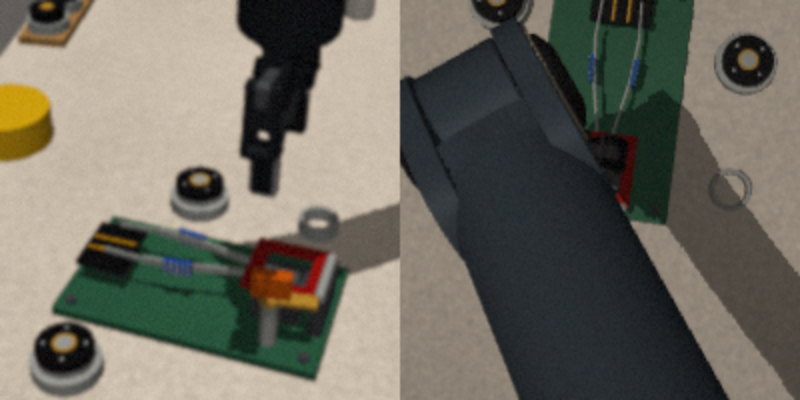

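>>> {"fn": "drive_tool", "kwargs": {
  "plan": [0,0,0,-0.1,-0.2,3,0.6,0,0,0,-0.1,-0.2,6,0.5,0,0,0,-0.1,-0.2,8.3,0.5,0,0,0,-0.1,-0.2,8.3,0.5,0,0,0,-0.1,-0.2,8.3,0.5,0,0,0,-0.1,-0.2,8.3,0.5]
}}

```text
time_s: 3.87
tool_pos: [0.5116, 0.1478, 0.0759]
tool_rot: [0.997, -0.078, 0.002, -0.0]
wrist_force: [1.3, 0.0, 1.3]
width: 0.0424
finger_force: 0.0
```

```bash
python3 - <<'E'
from h import *
go(BTN,.072,YAW); im=get_image("side")
cv2.imwrite("pics/s2.png",cv2.resize(im["pixels"][150:300,290:440,::-1],None,fx=4,fy=4,interpolation=cv2.INTER_CUBIC))
E
```

```text
t 3.8667 turn [-0.001 -0.003 -0.002] shift cm [-0.15  0.03  0.39] q [-0.05  0.4  -0.39  1.97  0.21  0.8  -2.28] yaw -0.157
```

View pics/s2.png

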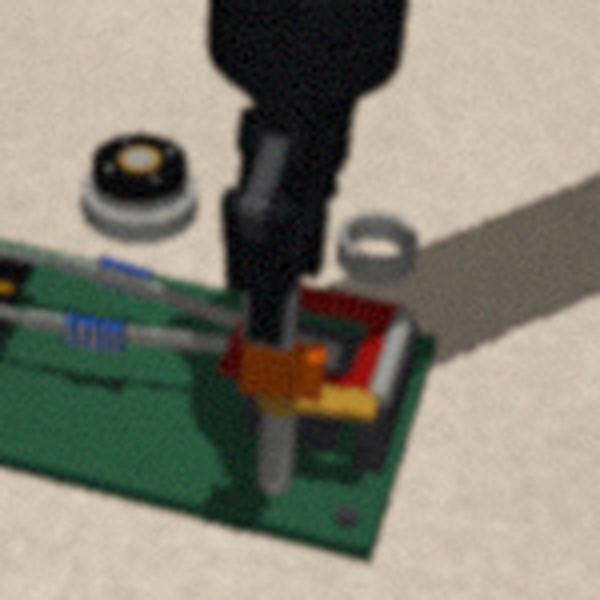

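```bash
python3 - <<'E'
from h import *
im=get_image("side");T=np.linalg.inv(im["world_from_camera"]);s=arm.state()
def pr(p): c=T[:3,:3]@p+T[:3,3];c=im["intrinsics"]@c;return ((c[:2]/c[2]-[290,150])*4).round()
for z in(s["tool_pos"][2]+.009,):
  for k in(-.021,0,.021): print(k,pr(np.r_[s["tool_pos"][:2]+k*ey,z]))
for a in(-.018,.018):
  for b in(-.006,.006): print("rib",a,b,pr(np.r_[BTN+a*ex+b*ey,.095]))
print("wing end",pr(np.r_[BTN-.042*ex,.069]))
E
```

```text
-0.021 [288. 331.]
0 [276. 361.]
0.021 [263. 393.]
rib -0.018 -0.006 [325. 345.]
rib -0.018 0.006 [318. 363.]
rib 0.018 -0.006 [245. 327.]
rib 0.018 0.006 [237. 344.]
wing end [371. 410.]
```

```bash
python3 - <<'E'
from h import *
im=get_image("side");a=im["pixels"][150:270,300:420,::-1];b=cv2.imread("pics/side1.png")[100:220,300:420]
T=np.linalg.inv(im["world_from_camera"])
def pr(p): c=T[:3,:3]@p+T[:3,3];c=im["intrinsics"]@c;return (c[:2]/c[2])
for k in(-.0425,.0425): print(pr(np.r_[np.array([.511,.145])+k*ey,.170])-[300,100])
g=np.hstack([a,b]);g=(255*(g/255.)**.45).astype(np.uint8)
cv2.imwrite("pics/s3.png",cv2.resize(g,(800,400),interpolation=cv2.INTER_CUBIC))
E
```

```text
[68.86219937 86.31801968]
[ 55.51196009 116.33592381]
```

View pics/s3.png

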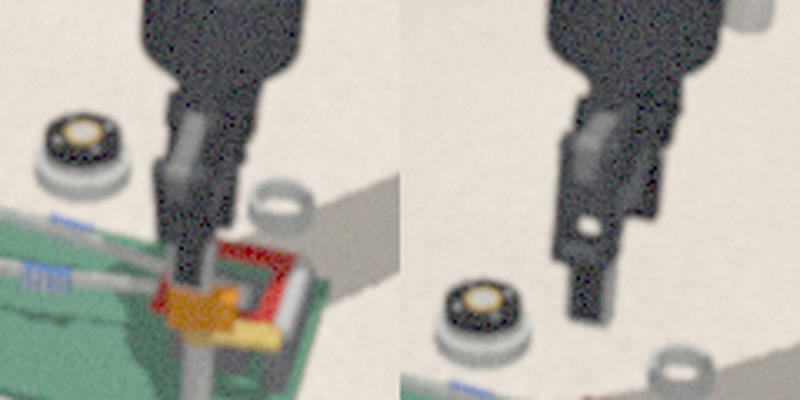

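The enhanced crop shows the near finger tip around (190,285), at the rib's top edge, which looks higher than the reported height. A gentle close will show whether the rib is between the pads.

>>> {"fn": "drive_tool", "kwargs": {
  "plan": [0,0,0,-0.1,0,0.1,0.3,0,0,0,-0.1,0,0.1,0.1,0,0,0,-0.1,0,0.1,0,0,0,0,-0.1,0,0.1,0,0,0,0,-0.1,0,0.1,0,0,0,0,-0.1,0,0.1,0,0,0,0,-0.1,0,0.1,0],
  "force": 25
}}

```text
time_s: 4.6
tool_pos: [0.5089, 0.1481, 0.0731]
tool_rot: [0.997, -0.078, -0.0, 0.0]
wrist_force: [0.5, 0.3, 0.3]
width: 0.0003
finger_force: 0.0
```

```bash
python3 - <<'E'
from h import *
im=get_image("side");a=im["pixels"][150:270,300:420,::-1]
T=np.linalg.inv(im["world_from_camera"]);s=arm.state()
def pr(p): c=T[:3,:3]@p+T[:3,3];c=im["intrinsics"]@c;return (((c[:2]/c[2])-[300,150])*4).round()
for z in(0,.01,.02,.03,.04,.06): print(z,pr(s["tool_pos"]+[0,0,z]))
b=get_image("top")["pixels"][160:280,240:320,::-1]
g=np.hstack([a,b]);g=(255*(g/255.)**.5).astype(np.uint8)
cv2.imwrite("pics/s4.png",cv2.resize(g,None,fx=4,fy=4,interpolation=cv2.INTER_CUBIC))
E
```

```text
0 [241. 383.]
0.01 [242. 366.]
0.02 [243. 349.]
0.03 [245. 331.]
0.04 [246. 314.]
0.06 [249. 278.]
```

View pics/s4.png

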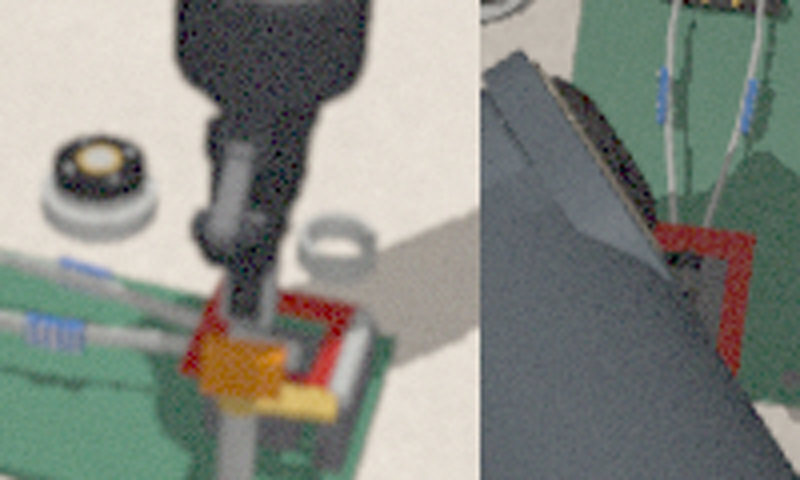

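The closed tip sits near (248,340), at the rib's top edge, while the reported TCP projects to (241,383). I'll lift clear and look again at two yaws, to tell a height offset from a sideways one.

>>> {"fn": "drive_tool", "kwargs": {
  "plan": [0,0,0,0,0,-3,0,0,0,0,0,0,-5,0,0,0,0,0,0,-5,0,0,0,0,0,0,-5,0,0,0,0,0,0,-5,0]
}}

```text
time_s: 5.12
tool_pos: [0.5084, 0.1478, 0.1226]
tool_rot: [0.997, -0.078, -0.0, 0.0]
wrist_force: [-0.1, 0.2, -0.1]
width: -0.0001
finger_force: 0.0
```

```bash
cat >>h.py <<'E'
def snap(n,off):
    im=get_image(n);T=np.linalg.inv(im["world_from_camera"]);s=arm.state()
    def pr(p): c=T[:3,:3]@p+T[:3,3];c=im["intrinsics"]@c;return c[:2]/c[2]
    u=pr(s["tool_pos"]);print(n,s["tool_pos"],"px",u.round(1),[ (pr(s["tool_pos"]+np.eye(3)[i]*.02)-u).round(1) for i in range(3)])
    m=im["pixels"].max(2)<70
    return im,u
E
python3 - <<'E'
from h import *
im,u=snap("side",0); np.save("a.npy",im["pixels"])
E
```

```text
side [0.50812641 0.1477089  0.12213418] px [362.3 224.3] [array([-11.7,  -1.4]), array([-1.2,  7.7]), array([ 0.7, -9.2])]
```

>>> {"fn": "drive_tool", "kwargs": {
  "plan": [0,0,-0.12,0,0,0,0,0,0,-0.24,0,0,0,0,0,0,-0.36,0,0,0,0,0,0,-0.48,0,0,0,0,0,0,-0.6,0,0,0,0,0,0,-0.72,0,0,0,0,0,0,-0.84,0,0,0,0,0,0,-0.96,0,0,0,0,0,0,-1.08,0,0,0,0,0,0,-1.2,0,0,0,0,0,0,-1.32,0,0,0,0,0,0,-1.44,0,0,0,0,0,0,-1.57,0,0,0,0,0,0,-1.57,0,0,0,0,0,0,-1.57,0,0,0,0,0,0,-1.57,0,0,0,0]
}}

```text
time_s: 6.5
tool_pos: [0.5086, 0.1479, 0.1225]
tool_rot: [0.761, 0.649, -0.001, -0.0]
wrist_force: [-0.8, 0.1, 0.4]
width: 0.0001
finger_force: 0.0
```

```bash
python3 - <<'E'
from h import *
im,u=snap("side",0); print(arm.state()["q"].round(2))
g=np.hstack([np.load("a.npy")[140:260,310:410],im["pixels"][140:260,310:410]])[:,:,::-1]
g=(255*(g/255.)**.5).astype(np.uint8)
cv2.imwrite("pics/s5.png",cv2.resize(g,None,fx=4,fy=4,interpolation=cv2.INTER_CUBIC))
E
```

```text
side [0.50865409 0.14792418 0.12264445] px [362.  224.1] [array([-11.8,  -1.4]), array([-1.3,  7.7]), array([ 0.7, -9.2])]
[ 0.23  0.41 -0.74  1.92  0.34  0.94 -0.84]
```

View pics/s5.png

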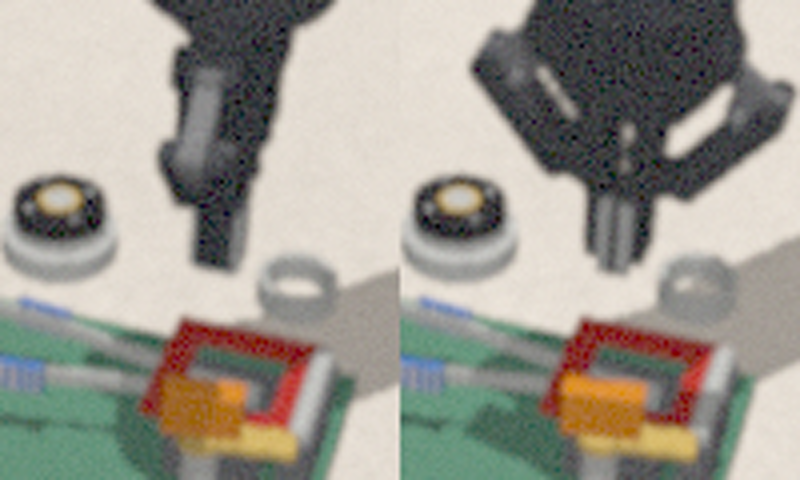

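The shut tip is at image (364,207) at both yaws, but the reported TCP projects to (362,224). The offset is therefore not sideways in the tool frame. I'll move to open space where both cameras see the tip and triangulate it.

>>> {"fn": "drive_tool", "kwargs": {
  "plan": [0,0,0,-3,0.5,-3,0,0,0,0,-54,7.5,-5,0,0,0,0,-54,7.5,-5,0,0,0,0,-54,7.5,-5,0,0,0,0,-54,7.5,-5,0,0,0,0,-54,7.5,-5,0,0,0,0,-54,7.5,-5,0,0,0,0,-54,7.5,-5,0,0,0,0,-54,7.5,-5,0,0,0,0,-54,7.5,-5,0,0,0,0,-54,7.5,-5,0,0,0,0,-54,7.5,-5,0,0,0,0,-54,7.5,-5,0,0,0,0,-54,7.5,-5,0,0,0,0,-54,7.5,-5,0,0,0,0,-54,7.5,-5,0,0,0,0,-54,7.5,-5,0,0,0,0,-54,7.5,-5,0]
}}

```text
time_s: 8.05
tool_pos: [0.4999, -0.3944, 0.1733]
tool_rot: [0.759, 0.651, 0.0, -0.0]
wrist_force: [0.0, 1.0, 0.4]
width: -0.0004
finger_force: 0.0
```

```bash
python3 - <<'E'
from h import *
out=[]
for n in("top","side"):
    im,u=snap(n,0); x,y=np.clip(u.astype(int),[50,60],[589,339]); print("crop origin",x-50,y-60)
    out.append(im["pixels"][y-60:y+60,x-50:x+50,::-1])
g=(255*(np.hstack(out)/255.)**.5).astype(np.uint8)
cv2.imwrite("pics/s6.png",cv2.resize(g,None,fx=4,fy=4,interpolation=cv2.INTER_CUBIC))
E
```

```text
top [ 0.49988583 -0.3946796   0.17339717] px [564.2 222.6] [array([ -1. , -11.2]), array([-11.2,   0.3]), array([ 6.2, -0.7])]
crop origin 514 162
side [ 0.49977049 -0.39505242  0.17344514] px [388.4  74.9] [array([-7.8, -0.6]), array([-0.4,  2.9]), array([ 0.7, -7.6])]
crop origin 338 14
```

View pics/s6.png

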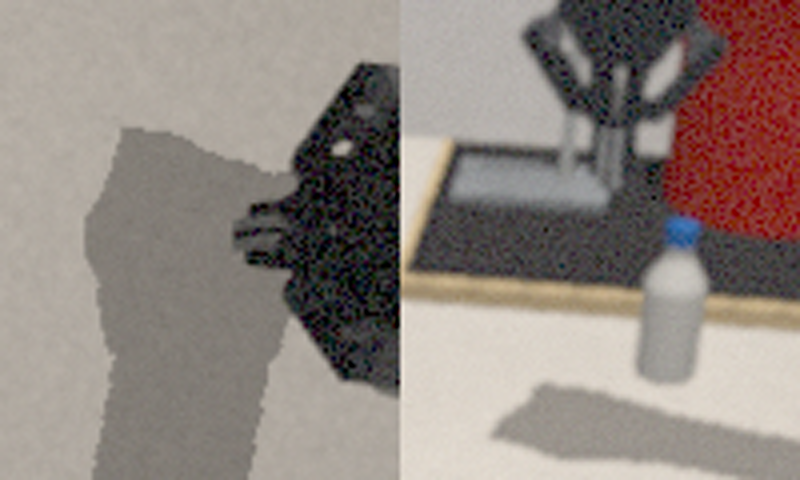

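Triangulation: in the top view the tip is at (573,221) against a predicted (564,223). In the side view it is at (391,61) against (388,75). Both fit the real fingertips being about 35 mm higher than the reported TCP, with x and y right to a few mm. That also explains why the grip closed on nothing above the rib. I'll go back and use a 35 mm height correction, checking it by feel.

```bash
python3 - <<'E'
from h import *
go(BTN,.13,YAW)
E
```

```text
t 8.15 turn [ 0.    -0.     1.573] shift cm [53.8  -7.27  4.35] q [ 1.02  0.49 -0.58  1.63  0.29  1.12  0.21] yaw 1.418
```

>>> {"fn": "drive_tool", "kwargs": {
  "plan": [0,0,0.12,3.9,-0.5,0,0,0,0,0.24,7.8,-1,0,0,0,0,0.36,11.7,-1.6,0,0.5,0,0,0.48,15.6,-2.1,0,0.5,0,0,0.6,19.5,-2.6,0,0.5,0,0,0.72,23.4,-3.1,0,0.5,0,0,0.84,27.3,-3.7,0,0.5,0,0,0.96,31.2,-4.2,0,0.5,0,0,1.08,35.1,-4.7,0,0.5,0,0,1.2,39,-5.2,0,0.5,0,0,1.32,43,-5.8,1,0.5,0,0,1.44,46.5,-6.3,2,0.5,0,0,1.573,50,-6.8,3,0.5,0,0,1.573,53.8,-7.3,4.3,0.5,0,0,1.573,53.8,-7.3,4.3,0.5,0,0,1.573,53.8,-7.3,4.3,0.5,0,0,1.573,53.8,-7.3,4.3,0.5,0,0,1.573,53.8,-7.3,4.3,0.5]
}}

```text
time_s: 9.65
tool_pos: [0.5107, 0.1447, 0.1304]
tool_rot: [0.997, -0.079, 0.0, 0.0]
wrist_force: [-0.1, 0.0, 0.6]
width: 0.0427
finger_force: 0.0
```

```bash
python3 - <<'E'
from h import *
go(BTN,.05,YAW)
E
```

```text
t 9.65 turn [ 0.001 -0.001 -0.004] shift cm [-0.11 -0.29  8.04] q [ 0.05  0.35 -0.5   1.92  0.21  0.92 -2.28] yaw -0.159
```

>>> {"fn": "drive_tool", "kwargs": {
  "plan": [0,0,0,0,-0.2,3,0.5,0,0,0,0,-0.2,5.5,0.5,0,0,0,0,-0.2,6.5,0.5,0,0,0,0,-0.2,7.2,0.5,0,0,0,0,-0.2,7.6,0.5,0,0,0,0,-0.2,8,0.5,0,0,0,0,-0.2,8,0.5,0,0,0,0,-0.2,8,0.5]
}}

```text
time_s: 10.32
tool_pos: [0.5115, 0.1479, 0.0508]
tool_rot: [0.997, -0.079, 0.001, -0.0]
wrist_force: [0.3, 0.1, -1.0]
width: 0.0426
finger_force: 0.0
```

>>> {"fn": "drive_tool", "kwargs": {
  "plan": [0,0,0,0,0,0,0.35,0,0,0,0,0,0,0.2,0,0,0,0,0,0,0.1,0,0,0,0,0,0,0.05,0,0,0,0,0,0,0,0,0,0,0,0,0,0],
  "force": 20
}}

```text
time_s: 10.82
tool_pos: [0.5119, 0.1487, 0.0508]
tool_rot: [0.997, -0.079, 0.001, -0.001]
wrist_force: [2.4, 2.7, 3.4]
width: 0.0112
finger_force: 19.8
```

The width reads 11 mm at 20 N, so the rib is gripped and the height correction is confirmed. Now I turn it counterclockwise seen from above.

>>> {"fn": "drive_tool", "kwargs": {
  "plan": [0,0,-0.1,0,0,0,0,0,0,-0.2,0,0,0,0,0,0,-0.3,-0.05,0,0,0,0,0,-0.4,-0.05,0,0,0,0,0,-0.5,-0.05,0,0,0,0,0,-0.6,-0.1,0,0,0,0,0,-0.7,-0.1,0,0,0,0,0,-0.8,-0.1,0,0,0,0,0,-0.8,-0.1,0,0,0],
  "force": 25
}}

```text
time_s: 11.57
tool_pos: [0.5114, 0.1506, 0.0509]
tool_rot: [0.948, 0.317, 0.002, -0.002]
wrist_force: [2.5, 5.6, 2.3]
width: 0.0111
finger_force: 25.7
```

```bash
python3 - <<'E'
from h import *
go(BTN,.05,YAW); s=arm.state(); print(s["wrist_torque"].round(2),s["wrist_force"].round(1))
E
```

```text
t 11.5667 turn [-0.004 -0.005  0.801] shift cm [-0.28  0.14  0.09] q [ 0.15  0.5  -0.66  1.98  0.42  0.8  -1.67] yaw 0.646
[ 1.17 -0.52  0.01] [2.5 5.6 2.3]
```

>>> {"fn": "drive_tool", "kwargs": {
  "plan": [0,0,-0.1,0,0,0,0,0,0,-0.2,0,0,0,0,0,0,-0.3,0,0,0,0,0,0,-0.4,0,0,0,0,0,0,-0.5,0,0,0,0,0,0,-0.6,0,0,0,0,0,0,-0.68,0,0,0,0,0,0,-0.74,0,0,0,0,0,0,-0.76,0,0,0,0,0,0,-0.76,0,0,0,0]
}}

```text
time_s: 12.4
tool_pos: [0.5098, 0.1512, 0.0509]
tool_rot: [0.764, 0.646, 0.002, -0.002]
wrist_force: [-0.5, 5.8, 3.6]
width: 0.0114
finger_force: 26.0
```

```bash
python3 - <<'E'
from h import *
go(BTN,.05,YAW+1.57); s=arm.state(); print(s["wrist_torque"].round(2),s["wrist_force"].round(1),s["width"],s["finger_force"])
im=get_image("side")
cv2.imwrite("pics/side7.png",im["pixels"][:,:,::-1])
E
```

```text
t 12.4 turn [ 0.    -0.005 -0.011] shift cm [-0.34  0.08  0.09] q [ 0.28  0.56 -0.85  1.97  0.55  0.85 -1.03] yaw 1.404
[1.34 0.19 0.07] [-0.5  5.8  3.6] 0.011355269216054623 26.027015447616577
```

>>> {"fn": "drive_tool", "kwargs": {
  "plan": [0,0,-0.03,0,0,0,0,0,0,-0.04,0,0,0,0,0,0,-0.04,0,0,0,0,0,0,0,0,0,0,0,0,0,0,0,0,0,0.3,0,0,0,0,0,0,0.5,0,0,0,0,0,0,0.5,0,0,0,0,0,0,0.5,0,0,0,0,0,-3,0.5,0,0,0,0,0,-6,0.5,0,0,0,0,0,-9,0.6,0,0,0,0,0,-9,0.7,0,0,0,0,0,-9,0.85,0,0,0,0,0,-9,0.85]
}}

```text
time_s: 13.62
tool_pos: [0.5094, 0.147, 0.1394]
tool_rot: [0.764, 0.645, -0.001, 0.0]
wrist_force: [0.3, 0.4, -0.7]
width: 0.0725
finger_force: 0.0
```

```bash
python3 - <<'E'
from h import *
go(PAD,.08,YAW+np.pi)
im=get_image("side"); mm=mask(im,(18,90,50),(28,255,255),(340,210,400,265)); k,l,s,cc=cv2.connectedComponentsWithStats(mm)
T=np.linalg.inv(im["world_from_camera"])
def pr(p): c=T[:3,:3]@p+T[:3,3];c=im["intrinsics"]@c;return (c[:2]/c[2]).round(1)
for i in range(1,k):
    if s[i,4]>5: print(s[i],cc[i].round(1))
for r in(.02,.03,.042): print("pred wing home",r,pr(np.r_[BTN-r*ey,.069]))
cv2.imwrite("pics/s8.png",cv2.resize(im["pixels"][190:280,320:420,::-1],None,fx=4,fy=4,interpolation=cv2.INTER_CUBIC))
E
```

```text
t 13.6167 turn [-0.002  0.    -1.585] shift cm [-4.76  9.93  5.94] q [ 0.37  0.45 -0.94  1.9   0.42  1.01 -0.92] yaw 1.401
[367 233   3   6  12] [367.9 235.4]
[362 245   5   9  26] [364.  249.4]
pred wing home 0.02 [362.4 239.8]
pred wing home 0.03 [363.8 236.3]
pred wing home 0.042 [365.4 232.1]
```

View pics/s8.png

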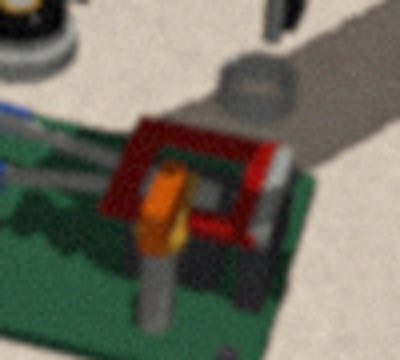

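The picture shows the rib now pointing along the stand's y, from near (150,235) to (170,180), with the wing across the keeper and the keeper shut. Next, the tweezers.

>>> {"fn": "drive_tool", "kwargs": {
  "plan": [0,0,-0.12,-1,2,0,0.85,0,0,-0.24,-2,4,0,0.85,0,0,-0.36,-3,6,0,0.85,0,0,-0.48,-4,8,0,0.85,0,0,-0.6,-4.8,9.9,0,0.85,0,0,-0.72,-4.8,9.9,0,0.85,0,0,-0.84,-4.8,9.9,0,0.85,0,0,-0.96,-4.8,9.9,0,0.85,0,0,-1.08,-4.8,9.9,0,0.85,0,0,-1.2,-4.8,9.9,0,0.85,0,0,-1.32,-4.8,9.9,2,0.85,0,0,-1.44,-4.8,9.9,4,0.85,0,0,-1.585,-4.8,9.9,6,0.85,0,0,-1.585,-4.8,9.9,6,0.85,0,0,-1.585,-4.8,9.9,6,0.85,0,0,-1.585,-4.8,9.9,6,0.85]
}}

```text
time_s: 15.0
tool_pos: [0.5995, 0.0844, 0.0803]
tool_rot: [0.078, 0.997, 0.0, -0.0]
wrist_force: [0.3, -0.2, 0.3]
width: 0.0727
finger_force: 0.0
```

```bash
cat >>h.py <<'E'
def tips():
    """lines (yellow) and blade (grey) y-positions near the tips in stand frame, from the top camera"""
    im=get_image("top"); T=np.linalg.inv(im["world_from_camera"]);K=im["intrinsics"]
    def grid(z,xs,ys):
        P=np.array([np.r_[O+x*ex+y*ey,z] for x in xs for y in ys]); c=(P@T[:3,:3].T+T[:3,3])@K.T; uv=(c[:,:2]/c[:,2:]).astype(np.float32)
        return cv2.remap(im["pixels"],uv[:,0].reshape(len(xs),-1),uv[:,1].reshape(len(xs),-1),cv2.INTER_LINEAR)
    ys=np.arange(-30,30.1,.5)/1000
    a=grid(.038,np.arange(98,113,1)/1000,ys).astype(float).mean(0); b=grid(.054,np.arange(76,88,1)/1000,ys).astype(float).mean(0)
    yel=a[:,0]-a[:,2]; gr=b.min(1)
    for nm,p in(("line",yel),("blade",gr)):
        for sgn in(1,-1):
            m=np.where(sgn*ys>0,p,0); w=np.clip(m-.5*m.max(),0,None); print(nm,sgn,"y mm",round((w*ys).sum()/w.sum()*1000,2),"peak",m.max().round(0),"base",np.median(p).round(0))
E
python3 - <<'E'
from h import *
go(PAD,-.005,YAW+np.pi); tips()
E
```

```text
t 15.0 turn [ 0.001 -0.    -0.002] shift cm [ 0.01 -0.13  8.53] q [ 0.56  0.8  -1.18  1.77  0.81  1.15  0.53] yaw 2.985
line 1 y mm nan peak 0.0 base -11.0
line -1 y mm nan peak 0.0 base -11.0
blade 1 y mm 15.58 peak 49.0 base 45.0
blade -1 y mm -15.26 peak 46.0 base 45.0h.py:38: RuntimeWarning: invalid value encountered in scalar divide
  m=np.where(sgn*ys>0,p,0); w=np.clip(m-.5*m.max(),0,None); print(nm,sgn,"y mm",round((w*ys).sum()/w.sum()*1000,2),"peak",m.max().round(0),"base",np.median(p).round(0))
```

```bash
python3 - <<'E'
s=open("h.py").read()
s=s.replace('def tips():','def tips(cam="side"):').replace('get_image("top"); T=','get_image(cam); T=').replace('peak",m.max()','at",ys[m.argmax()]*1000,"peak",m.max()').replace('    for nm,p in','    np.set_printoptions(linewidth=250); print(yel[::2].round().astype(int));print(gr[::2].round().astype(int))\n    for nm,p in')
open("h.py","w").write(s)
E
python3 - <<'E'
from h import *
tips()
E
```

```text
[  3   2   2   2   1   0   0  -1  -1  -1  -1   0   2   9  20  34  50  68  86 100 105 104  99  88  71  53  36  22  12   9  16  29  46  62  80  95 104 105 100  90  75  58  41  25  13   5   0  -2  -3  -2  -1  -1   0  -1  -1  -1   0   0  -1  -1  -1]
[167 160 151 139 127 115 106  99  96  96  98  99  97  94  89  82  73  63  52  40  31  25  18  13  11   9   9  10  11  13  16  16  16  14  13  13  13  13  13  13  14  14  14  14  16  21  30  40  53  68  81  90  94  95  92  84  74  63  53  44  36]
line 1 y mm 6.85 at 6.5 peak 106.0 base 9.0
line -1 y mm -9.44 at -9.5 peak 105.0 base 9.0
blade 1 y mm 22.83 at 23.0 peak 95.0 base 46.0
blade -1 y mm -25.97 at -30.0 peak 167.0 base 46.0
```

>>> {"fn": "drive_tool", "kwargs": {
  "plan": [0,0,0,0,-0.1,3,0.85,0,0,0,0,-0.1,5,0.85,0,0,0,0,-0.1,6.5,0.85,0,0,0,0,-0.1,7.5,0.85,0,0,0,0,-0.1,8.5,0.85,0,0,0,0,-0.1,8.5,0.85,0,0,0,0,-0.1,8.5,0.85],
  "force": 20
}}

```text
time_s: 15.68
tool_pos: [0.5995, 0.0833, -0.0046]
tool_rot: [0.077, 0.997, 0.0, 0.0]
wrist_force: [0.2, 0.2, 0.2]
width: 0.0725
finger_force: 0.0
```

>>> {"fn": "drive_tool", "kwargs": {
  "plan": [0,0,0,0,0,0,0.75,0,0,0,0,0,0,0.68,0,0,0,0,0,0,0.62,0,0,0,0,0,0,0.58,0,0,0,0,0,0,0.55,0,0,0,0,0,0,0.53,0,0,0,0,0,0,0.53,0,0,0,0,0,0,0.53]
}}

```text
time_s: 16.35
tool_pos: [0.6, 0.0833, -0.0043]
tool_rot: [0.077, 0.997, 0.0, 0.001]
wrist_force: [1.0, -0.0, 4.1]
width: 0.0457
finger_force: 2.7
```

```bash
python3 - <<'E'
from h import *
go(PAD,-.005,YAW+np.pi); tips(); s=arm.state(); print(s["width"],s["finger_force"],s["wrist_force"].round(1))
E
```

```text
t 16.35 turn [0.001 0.002 0.   ] shift cm [ 0.09 -0.03  0.07] q [ 0.51  0.89 -1.09  1.82  0.92  1.04  0.46] yaw 2.987
[  3   2   2   2   2   1   0  -2  -3  -2   0   1   3   9  19  34  51  70  87 100 106 106 101  90  73  54  36  21  10   7  14  28  45  63  82  98 107 109 106  96  79  59  40  24  12   4   0  -2  -3  -2  -2  -1   0   0   0  -1  -1  -1  -1  -1   0]
[168 162 152 140 128 114 100  88  77  74  77  83  90  96  99  99  95  89  80  71  61  51  40  30  22  17  15  12  12  13  13  14  15  15  15  14  12  11  12  15  22  30  43  56  68  80  88  94  94  91  85  76  64  53  41  31  21  15  13  14  14]
line 1 y mm 6.91 at 6.5 peak 109.0 base 9.0
line -1 y mm -9.42 at -9.5 peak 106.0 base 9.0
blade 1 y mm 17.84 at 17.5 peak 94.0 base 56.0
blade -1 y mm -25.79 at -30.0 peak 168.0 base 56.0
0.04543112845179196 2.7570453635416925 [1.7 0.1 4. ]
```

>>> {"fn": "drive_tool", "kwargs": {
  "plan": [0,0,0,0,0,0,0.51,0,0,0,0,0,0,0.49,0,0,0,0,0,0,0.47,0,0,0,0,0,0,0.46,0,0,0,0,0,0,0.46,0,0,0,0,0,0,0.46]
}}

```text
time_s: 16.9
tool_pos: [0.6001, 0.0832, -0.0044]
tool_rot: [0.077, 0.997, 0.0, 0.001]
wrist_force: [2.4, 0.9, 5.3]
width: 0.0392
finger_force: 4.3
```

```bash
python3 - <<'E'
from h import *
tips(); s=arm.state(); print(s["width"],s["finger_force"],s["wrist_force"].round(1),s["tool_pos"])
E
```

```text
[  3   3   2   2   1   1   0  -2  -4  -5  -4  -2   2   9  20  35  52  68  83  95 101 100  96  85  70  53  37  23  12   9  17  32  50  68  85 101 109 109 103  93  76  57  40  26  14   6   1  -2  -2  -2  -1  -1  -1   0   0   0   0   0   0   0   0]
[170 164 154 141 127 113  99  86  70  59  51  48  51  59  68  78  88  95  99 101 100  95  87  78  70  60  47  36  26  20  16  13  12  13  15  22  33  46  59  73  86  96 100  99  95  88  79  69  56  43  33  26  21  17  14  13  13  14  14  15  15]
line 1 y mm 6.72 at 6.5 peak 110.0 base 10.0
line -1 y mm -9.44 at -9.5 peak 101.0 base 10.0
blade 1 y mm 12.78 at 12.5 peak 100.0 base 60.0
blade -1 y mm -24.99 at -30.0 peak 170.0 base 60.0
0.03936883414482131 4.301162213087082 [ 1.8 -0.2  5.7] [ 0.60013904  0.08317338 -0.00437716]
```

>>> {"fn": "drive_tool", "kwargs": {
  "plan": [0,0,0,0,0.03,0,0.45,0,0,0,0,0.07,0,0.44,0,0,0,0,0.07,0,0.43,0,0,0,0,0.07,0,0.425,0,0,0,0,0.07,0,0.425,0,0,0,0,0.07,0,0.425,0,0,0,0,0.07,0,0.425]
}}

```text
time_s: 17.53
tool_pos: [0.6004, 0.0837, -0.0043]
tool_rot: [0.078, 0.997, 0.0, 0.001]
wrist_force: [1.6, 0.5, 5.6]
width: 0.0366
finger_force: 5.5
```

```bash
python3 - <<'E'
from h import *
tips(); s=arm.state(); print(s["width"],s["finger_force"],s["wrist_force"].round(1),s["tool_pos"])
im=get_image("side"); g=(255*(im["pixels"][195:250,245:325,::-1]/255.)**.6).astype(np.uint8)
cv2.imwrite("pics/s9.png",cv2.resize(g,None,fx=10,fy=10,interpolation=cv2.INTER_CUBIC))
T=np.linalg.inv(im["world_from_camera"])
def pr(p): c=T[:3,:3]@p+T[:3,3];c=im["intrinsics"]@c;return ((c[:2]/c[2]-[245,195])*10).round()
Q=O-.00136*ey
for y in(.008,-.008):
    print("line ends",pr(np.r_[Q+.067*ex+y*ey,.038]),pr(np.r_[Q+.113*ex+y*ey,.038]),"tip top/bottom at x90",pr(np.r_[Q+.09*ex+y*ey,.054]),pr(np.r_[Q+.09*ex+y*ey,.046]))
E
```

```text
[  3   3   2   1   0   0  -1   0   0   0   0   0   1   8  19  34  49  64  80  93  99  99  94  84  69  52  36  21  11   7  15  30  49  68  86 101 108 108 104  92  76  58  41  26  13   4   1   0  -1  -1   0   1   1  -1  -1  -2  -1  -1  -1  -1  -1]
[170 163 153 140 127 113  99  85  68  57  49  44  41  40  40  43  49  57  66  75  83  90  94  95  93  87  78  68  58  48  38  29  25  25  29  38  51  64  77  87  93  96  93  88  81  72  61  50  38  28  20  15  13  12  13  13  13  13  14  16  17]
line 1 y mm 6.72 at 6.5 peak 110.0 base 8.0
line -1 y mm -9.36 at -9.5 peak 99.0 base 8.0
blade 1 y mm 11.32 at 11.0 peak 96.0 base 57.0
blade -1 y mm -25.9 at -30.0 peak 170.0 base 57.0
0.03675484624643289 5.507160052657127 [2.2 1.1 6.6] [ 0.60039464  0.08366523 -0.00428457]
line ends [455. 320.] [241. 270.] tip top/bottom at x90 [343. 232.] [345. 264.]
line ends [486. 270.] [274. 222.] tip top/bottom at x90 [375. 184.] [377. 215.]
```

View pics/s9.png

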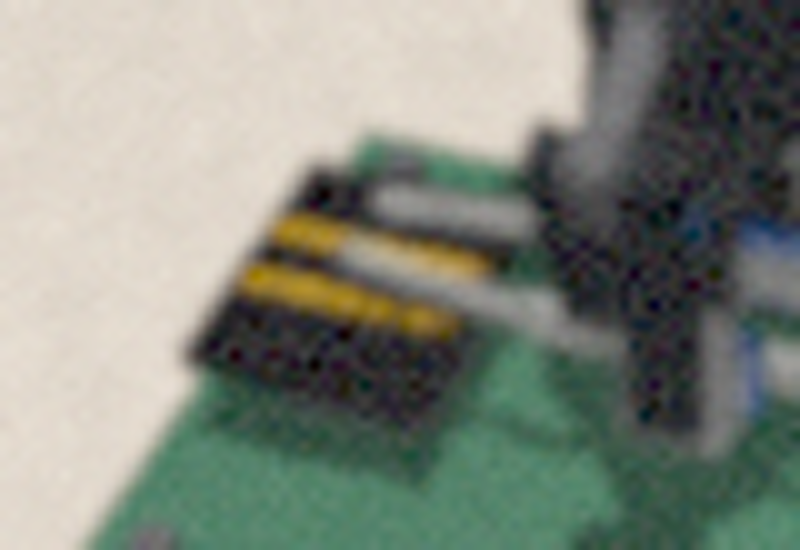

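The tips end at about (340,250) and (372,203). The predicted positions over the lines are (344,248) and (376,200), so both are within about 1 mm. Now I hold.

>>> {"fn": "drive_tool", "kwargs": {
  "plan": [0,0,0,0,0,0,0.422,0,0,0,0,0,0,0.422,0,0,0,0,0,0,0.422,0,0,0,0,0,0,0.422,0,0,0,0,0,0,0.422,0,0,0,0,0,0,0.422,0,0,0,0,0,0,0.422,0,0,0,0,0,0,0.422,0,0,0,0,0,0,0.422,0,0,0,0,0,0,0.422,0,0,0,0,0,0,0.422,0,0,0,0,0,0,0.422,0,0,0,0,0,0,0.422,0,0,0,0,0,0,0.422,0,0,0,0,0,0,0.422,0,0,0,0,0,0,0.422,0,0,0,0,0,0,0.422,0,0,0,0,0,0,0.422]
}}

```text
time_s: 19.13
tool_pos: [0.6004, 0.0837, -0.0043]
tool_rot: [0.078, 0.997, 0.0, 0.001]
wrist_force: [2.2, 0.2, 6.9]
width: 0.0359
finger_force: 5.6
```

>>> {"fn": "drive_tool", "kwargs": {
  "plan": [0,0,0,0,0,0,0.422,0,0,0,0,0,0,0.422,0,0,0,0,0,0,0.422,0,0,0,0,0,0,0.422,0,0,0,0,0,0,0.422,0,0,0,0,0,0,0.422,0,0,0,0,0,0,0.422,0,0,0,0,0,0,0.422,0,0,0,0,0,0,0.422,0,0,0,0,0,0,0.422,0,0,0,0,0,0,0.422,0,0,0,0,0,0,0.422,0,0,0,0,0,0,0.422,0,0,0,0,0,0,0.422,0,0,0,0,0,0,0.422,0,0,0,0,0,0,0.422,0,0,0,0,0,0,0.422,0,0,0,0,0,0,0.422]
}}

```text
time_s: 20.63
tool_pos: [0.6004, 0.0837, -0.0043]
tool_rot: [0.078, 0.997, 0.0, 0.001]
wrist_force: [2.0, 0.5, 7.2]
width: 0.0366
finger_force: 5.6
```

```bash
python3 - <<'E'
from h import *
tips(); s=arm.state(); print(s["time_s"],s["width"],s["finger_force"],s["wrist_force"].round(1),s["tool_pos"])
E
```

```text
[  3   2   2   2   1   1   1   0  -1  -1   0   1   3   9  20  33  47  62  78  91  98  98  93  84  69  51  34  20  11   8  16  31  49  67  86 101 110 110 105  94  76  58  41  25  11   3  -1  -2  -1   0   0  -1  -2  -3  -3  -2   0   1   1   0   0]
[168 162 153 140 127 112  99  84  68  56  49  44  41  39  39  41  47  54  63  73  82  89  93  94  93  88  79  70  61  51  41  33  28  28  31  39  52  66  79  89  96  99  96  91  82  72  60  48  38  29  22  16  14  13  13  13  13  14  14  15  16]
line 1 y mm 6.74 at 6.5 peak 112.0 base 9.0
line -1 y mm -9.32 at -9.5 peak 98.0 base 9.0
blade 1 y mm 11.22 at 11.0 peak 99.0 base 56.0
blade -1 y mm -25.78 at -30.0 peak 168.0 base 56.0
20.6833 0.035826990396751156 5.619346350431442 [3.2 1.1 5.6] [ 0.60041237  0.08369074 -0.00425625]
```

```bash
python3 - <<'E'
from workcell import order
print(order.job_done())
E
```

```text
the job is handed in; nothing more can be done
None
```

I turned the turnbutton home across the shut keeper, then squeezed the tweezers with both tips within about 1 mm of their lines by the side camera, held that for 3 s at about 5.6 N, and handed the job in still holding; the verdict was not shown.

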